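# Load the hole-checking fixture

### The arm

A 7-joint arm with a two-finger parallel gripper is mounted at the origin on the work surface. World frame = base frame: x ahead of the robot, y to its left, z up, the work surface at z = 0. Lengths are in m, angles in degrees, forces in N, time in s.
With the tool pointing down it reaches from about 0.425 to 0.875 m from the base axis. Payload 4.7 kg.
Tool frame: the origin (TCP) lies on the centre line of the jaws, within the pads' length; the fingertips stand 19 mm ahead of it and the grasp point (between the pads) is the TCP; z points along the fingers, y is the line along which they close (so a half turn about z gives the same grasp; the last joint's range is limited). The gripper opens to 87 mm and grips with 3 to 60 N. Pads are 19 mm wide; open, the fingers measure 117 mm over their backs; the gripper's body (75 mm by 190 mm) begins 51 mm behind the grasp point.
Start: joints at [-67.89, 18.392, -4.016, 83.108, 1.295, 78.541, -3.26], TCP at [0.236, 0.606, 0.242] pointing down, gripper open.
Joint ranges: [-163.93, 163.93], [-17.29, 119.83], [-79.2, 71.16], [3.27, 140.29], [-89.18, 269.18], [5.43, 117.66], [-154.24, 154.24]. Speed limits (degrees/s): [147.25, 147.25, 180, 180, 180, 180, 180].

### API

Orientations are given as [roll, pitch, yaw] about the fixed x, y, z axes, in that order (R = Rz(yaw) Ry(pitch) Rx(roll)).
In Python, from cell import env, imaging gives the robot as it stands.
- The arm moves only by the shell command python3 -m crank 'ROWS' [OPENING] [FORCE]. ROWS is JSON, a list of rows, each an object of numbers: "x", "y", "z": the shift along the tool's x, y, z in m; "turn": the turn about the tool's z in rad. In form: [{"x": .., "y": .., "z": .., "turn": ..}, ...]. A call has 1 to 12 rows; each row is the pose to reach, as a shift and turn from the pose commanded when the call began, along the tool's axes at that moment; what a row does not reach only later rows make up. A row lasts 1/8 s, in which the tool goes at most 62.5 mm and 10.7 degrees, less where a joint would pass 70% of its speed; a pose out of reach is approached as far as the arm can. A call with a gripper value outside its range is refused whole. OPENING is the finger opening in m, from 0 to 0.087, set as the call begins (- or left out, the last holds). The fingers move at their own pace and stop on an object; FORCE is the grip in N (left out, the last holds). Time passes only in rows, so rows that repeat a pose let the fingers close. It gives the time, the measured TCP pose, the force, the opening and the grip force at its end, in the units of the state.
- env.get_obs(): the state, without advancing time (a new reading comes with each control period).
- imaging.read_camera(name): name is "side" or "top" or "wrist"; returns the picture (420x560x3 uint8, red, green, blue); there is no depth.
- imaging.get_calibration(name): a dict with "camera_matrix" (3x3 intrinsics, pixels), "position" and "attitude" of the camera in the world. Camera axes: x right, y up, looking along -z (the intrinsics and any distortion apply to the point x, -y, -z); pixel columns grow to the right and rows downward; lengths in m; the calibration is good to about 2 mm. A picture is of the moment at which its call begins: read the wrist's pose just before it. get_calibration takes no time and is no camera call; for the wrist camera it gives the pose at the moment of the call.
- env.sign_off(): hands the job in; it is judged then, once.
The state is a dict: "time_s": time; "qpos": joint angles; "joint_velocities": joint speeds; "effort": joint torques, N m; "tool_pos": TCP position; "tool_rot": TCP orientation; "force": force on the tool from outside, world axes, zero at the start; "wrist_torque": the same for the moment, N m; "grip_width": finger opening in m; "grasp_force": force on a finger pad.
Only numpy, scipy, OpenCV 4.12 (cv2) and the standard library are available. Lean on these libraries where they do the work, as an engineer would, in place of code of your own. Each camera call takes 0.05 s, during which the arm holds its last target. There are 200 camera calls.

### The job

Slide the stepped aluminium block along the grey fixture base, between its two low rails, until it is fully home against the stop at the end and its front edge holds the little switch lever pressed. Then pick up the template plate by its grip and lower it gently and level over the fixture's two guide pins until it sits flat on their shoulders, the block still home underneath. The block must stay on the base (slide it, do not lift it) and the other instruments on the table must be left where they are.

Things in the scene. Friction and masses are not known exactly. Their poses are not given: they have to be found in the camera images.
- fixture: Checking fixture fixed to the table: grey base 295 mm long (x), 150 mm wide (y), 15 mm thick; never moves. Origin: centre of its underside, on the table. +x is the direction in which the block is pushed, +z up. The apron from x = -147 to -12 mm is bare, for the block. A black limit switch up to 43 mm above the table stands at x = 94 to 141, y = -36 to -72 mm.
- rails_mouth (a point): Middle of the rails' mouth, on top of the base (fixture x = -12, y = 0 mm). The two steel rails are 10 mm high above the base and 8 mm thick; inner faces at y = +-29 mm from x = 25 to 90 mm, flared outwards by 20 degrees from x = 25 to -12 mm, to a mouth about 86 mm wide.
- pin_a_tip (a point): Tip of the guide pin at fixture x = 50, y = +55 mm, 81 mm above the table. The pin is 10 mm in diameter and 30 mm tall, its last 7 mm tapered, on a round pillar 22 mm in diameter whose shoulder is 51 mm above the table.
- pin_b_tip (a point): Tip of the other, equal guide pin at fixture x = 50, y = -55 mm.
- workpiece: Stepped aluminium block 80 mm long (x), 56 mm wide (y), about 0.4 kg; rear 50 mm 30 mm high, front (+x) 30 mm 22 mm high. Origin: centre of underside. Starts loose on the apron, front towards the rails, turned up to 0.12 rad. Home: front on the stop, origin at fixture x = 50, y = 0 (1 mm play a side). Slides by dry friction (push of about 1 to 2.5 N), stays where left.
- lever (a joint): Limit switch's steel lever, hinged on an upright pin at fixture x = 104, y = -46 mm; 38 mm long, roller at its end just above the stop bar. 0 rad: released, reaching into the block's way (a weak spring, under 0.5 N at the roller, returns it). The block's front face turns it to about 0.5 rad when home.
- lever_roller (a point): Centre of the white roller (10 mm in diameter, 28 to 36 mm above the table) at the end of the switch lever.
- stop_face (a point): Middle of the lower edge of the stop's face, on top of the base (fixture x = 90, y = 0, 15 mm above the table). The stop is a steel bar 10 mm high and 58 mm wide across the channel.
- plate_seat (a point): Point midway between the two pillars at the height of their shoulders (fixture x = 50, y = 0, 51 mm above the table): the seated plate's origin lies here.
- plate: Steel template plate 44 mm (x) by 140 mm (y), 12 mm thick, about 0.35 kg, with two 13 mm through holes at y = +-55 mm and a black T grip on top. Origin: centre of its underside. Starts flat on the table. The grip's bar is 16 mm thick (x), 50 mm long (y), from 35 to 57 mm above the underside, on a stem 16 x 12 mm. Fits the pins either way round, y along the fixture's y; seated, it clears the block by 6 mm.
- ring_gauge: Steel ring, 44 mm across and 14 mm high, on the table near one end of the plate. Leave alone. Origin: centre of its underside.
- setting_master: Stepped steel spindle standing on the table beside the fixture, 40 mm across at the foot, 60 mm tall. Leave alone. Origin: centre of its underside.
- vee_block: Dark steel V-block 50 x 40 x 32 mm on the table in front of the robot. Leave alone. Origin: centre of its underside.
- caliper: Steel vernier caliper, 200 mm long, lying flat on the far part of the table. Leave alone. Origin: middle of its beam.
- straightedge: Steel straightedge 200 x 25 x 5 mm on the table's far right. Leave alone. Origin: centre of its underside.
- screwdriver: Screwdriver, 170 mm long, on the table's far left. Leave alone.
There are look-alikes about, which are no part of the job. Of the things that look like the plate, the largest one is meant.

How it is judged (in metres and radians):
On the way, in this order (a step that is already met when the one before it is completed fails the run):
1. the block is home against the stop and its edge holds the switch lever pressed (value of joint lever above 0.4 rad and contact force between workpiece and lever above 0.03 N and x of workpiece in the frame of fixture between 0.046 and 0.053 m and z of workpiece in the frame of fixture below 0.018 m and angle between workpiece's own z axis and vertical below 0.05 rad), for 0.2 s.
2. the plate sits flat on the shoulders of both guide pins (horizontal distance between plate and plate_seat below 0.005 m and z of plate in the frame of plate_seat between -0.003 and 0.0025 m and angle between plate's own z axis and vertical below 0.03 rad and angle between the y axis of plate and the y axis of fixture, either way round below 0.08 rad), for 0.2 s.
At the end, for the whole second after the job is handed in: The block lies flat on the base, within 4 mm of the stop, touching the lever and holding it beyond 0.40 rad; the plate is on both guide pins, flat on the shoulders (within 2.5 mm in height, 5 mm sideways, 0.03 rad of level); both at rest (all of step 1 and all of step 2 and linear speed of each of plate, workpiece below 0.02 m/s).
It fails at once if the block is lifted more than 10 mm off the base or falls off it (z of workpiece in the frame of fixture above 0.025 m or z of workpiece in the frame of fixture below 0.009 m).
It fails at once if the plate is dropped or slammed onto the pins (faster than 0.4 m/s within 30 mm of its seat sideways and 40 mm in height) (horizontal distance between plate and plate_seat below 0.03 m and z of plate in the frame of plate_seat below 0.04 m and linear speed of plate above 0.4 m/s).
It fails at once if the plate is over its pins, at their height, tilted by more than 0.25 rad (horizontal distance between plate and plate_seat below 0.02 m and z of plate in the frame of plate_seat below 0.028 m and angle between plate's own z axis and vertical above 0.25 rad).
It fails at once if another instrument is moved more than 20 mm (distance of any of ring_gauge, setting_master, vee_block, caliper, straightedge, screwdriver from where it was at the start of the episode above 0.02 m).
It also fails if it takes over 66 s, if anything falls off the work surface, if the arm or the gripper's body presses on something with over 40 N, if the wrist force passes 120 N, or if a joint passes its speed limit or range.

## Working session

There is one attempt and no reset: what is moved stays moved. The work goes in short steps, Python scripts to look and compute and a shell command to move; the robot and the scene stay as the last step left them, time stands still between calls to the robot, and variables do not carry over. Pictures are saved under pics/ and viewed, at most 10 in all, crops included, and the job is handed in when it is done.

```bash
ls; mkdir -p pics; python3 - <<'E'
from cell import env, imaging
import cv2
o=env.get_obs();print(o)
for n in("top","side","wrist"):
    c=imaging.get_calibration(n);print(n,c)
    cv2.imwrite(f"pics/{n}0.png",imaging.read_camera(n)[:,:,::-1])
E
```

```text
pics
{'time_s': 0.0, 'qpos': array([-67.88970469,  18.43827423,  -4.01500428,  83.17549547,
         1.29657956,  78.53898916,  -3.26079889]), 'joint_velocities': array([ 0.00384202,  0.04716748, -0.01800871,  0.04715182, -0.01876099,
       -0.04298754,  0.01221163]), 'effort': array([ 3.61251623e-04, -4.91281879e+01, -4.03968450e-01, -3.12522125e+01,
       -6.41973736e-02,  4.37920564e-02,  1.61889789e-04]), 'tool_pos': array([0.23601273, 0.60508981, 0.2404651 ]), 'tool_rot': array([-1.79892568e+02,  7.41639577e-03,  1.58698490e+02]), 'force': array([-0.27378176,  0.04039469,  0.66643202]), 'wrist_torque': array([ 0.0621779 ,  0.00291986, -0.07403305]), 'grasp_force': 0.0, 'grip_width': 0.08716730879612328}
top {'camera_matrix': array([[515.67323653,   0.        , 277.08054591],
       [  0.        , 515.67323653, 215.07532611],
       [  0.        ,   0.        ,   1.        ]]), 'position': array([0.29512237, 0.01294638, 1.39843297]), 'attitude': array([ 1.15895406e+01,  3.61915366e-02, -9.03893079e+01])}
side {'camera_matrix': array([[410.99102441,   0.        , 276.30637358],
       [  0.        , 410.99102441, 209.76600704],
       [  0.        ,   0.        ,   1.        ]]), 'position': array([0.35408748, 0.70903408, 0.66200559]), 'attitude': array([  51.46454381,   -1.17990235, -162.95711085])}
wrist {'camera_matrix': array([[327.7885643 ,   0.        , 274.93833282],
       [  0.        , 327.7885643 , 211.95420749],
       [  0.        ,   0.        ,   1.        ]]), 'position': array([0.16397998, 0.63448697, 0.38322675]), 'attitude': array([-16.46250906,   0.11205211,  68.61650233])}
```

View pics/top0.png

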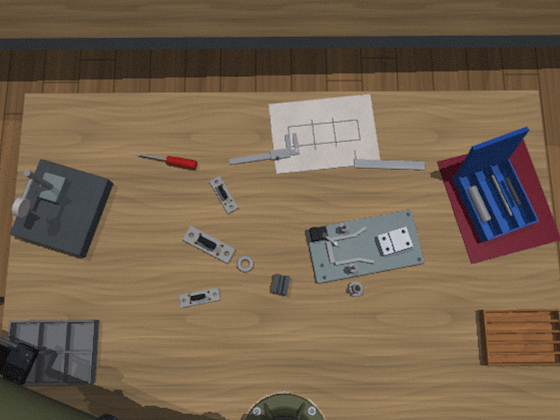

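View pics/side0.png

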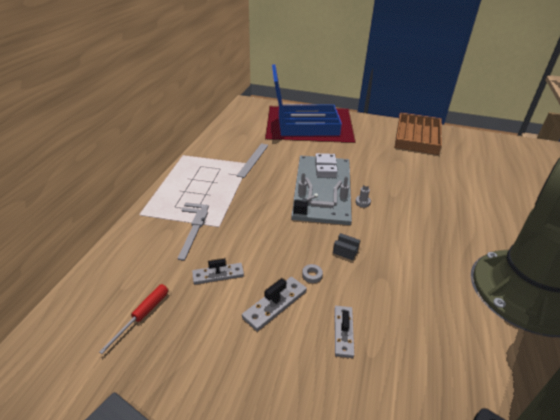

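The top view shows the fixture at about (365,247) with its +x towards image left (world +y) and the block at (395,240). The meant plate, the largest of three, is at (208,244), with the ring gauge at (245,264) and the V-block at (281,284). Next I'll enlarge the top view and localise.

```bash
cat > h.py <<'E'
import numpy as np, cv2
from scipy.spatial.transform import Rotation as Ro
from cell import env, imaging
def rays(c,px):
    px=np.atleast_2d(np.float64(px));K=c["camera_matrix"]
    d=np.c_[(px[:,0]-K[0,2])/K[0,0],-(px[:,1]-K[1,2])/K[1,1],-np.ones(len(px))]
    return np.array(c["position"]),Ro.from_euler("xyz",c["attitude"],degrees=True).apply(d)
def toplane(c,px,z):
    p,d=rays(c,px);return p+d*((z-p[2])/d[:,2])[:,None]
def proj(c,P):
    K=c["camera_matrix"];q=Ro.from_euler("xyz",c["attitude"],degrees=True).inv().apply(np.atleast_2d(P)-c["position"])
    return np.c_[K[0,2]-K[0,0]*q[:,0]/q[:,2],K[1,2]+K[1,1]*q[:,1]/q[:,2]]
E
python3 - <<'E'
from h import *
im=cv2.imread("pics/top0.png");c=imaging.get_calibration("top")
cv2.imwrite("pics/crop.png",cv2.resize(im[195:305,175:435],None,fx=3,fy=3,interpolation=cv2.INTER_CUBIC))
hsv=cv2.cvtColor(im,cv2.COLOR_BGR2HSV)
print(hsv[260,385],hsv[245,370],hsv[235,195],hsv[240,395],hsv[300,250])
E
```

```text
[ 99  27 134] [ 96  27 134] [105  10 150] [108  16 205] [ 17 100 143]
```

View pics/crop.png

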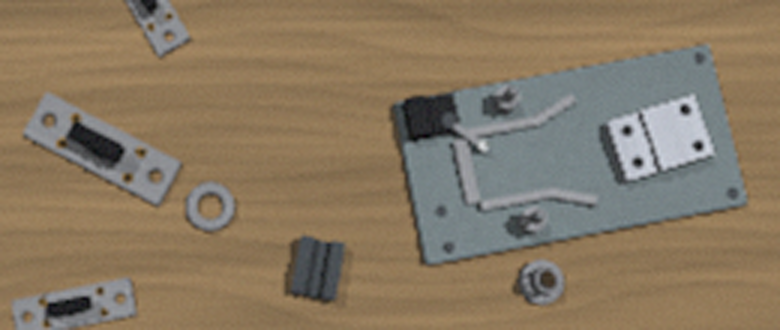

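The crop shows the base corners at crop pixels (395,103), (710,45), (745,200) and (428,263). The block is at (660,140), both pins are visible, the stop bar is at (465,172), and the plate is at (103,148), tilted about 28° in the image.

```bash
cat > m.py <<'E'
from h import *
im=cv2.imread("pics/top0.png");c=imaging.get_calibration("top")
hsv=cv2.cvtColor(im,cv2.COLOR_BGR2HSV)
def best(mask,x0,x1,y0,y1):
    m=np.zeros_like(mask);m[y0:y1,x0:x1]=mask[y0:y1,x0:x1]
    k=np.ones((3,3),np.uint8);m=cv2.morphologyEx(m,cv2.MORPH_OPEN,k)
    cs=cv2.findContours(m,0,1)[0];return max(cs,key=cv2.contourArea)[:,0]
def rect(ct,z,off=0):
    P=toplane(c,ct,z)[:,:2];r=cv2.minAreaRect((P*1000).astype(np.float32))
    b=cv2.boxPoints(r);e=[b[1]-b[0],b[2]-b[1]];l=[np.hypot(*v) for v in e]
    v=e[int(l[1]>l[0])];return np.round(r[0],1),np.round(l,1),round(float(np.degrees(np.arctan2(v[1],v[0]))%180),2),b.round(1).tolist()
notwood=((hsv[...,1]<55)|(hsv[...,0]>40)).astype(np.uint8)*255
f=best(notwood,295,435,200,290);print("fix",rect(f,.015))
b=best(((hsv[...,2]>175)&(hsv[...,1]<40)).astype(np.uint8)*255,370,420,220,260);print("blk",rect(b,.028))
p=best(notwood,178,238,220,262+5);print("plate",rect(p,.012))
E
python3 m.py
```

```text
fix (array([ 493.3, -223.5]), array([296.7, 151.1], dtype=float32), 100.34, [[392.3999938964844, -91.0999984741211], [445.6000061035156, -382.8999938964844], [594.2999877929688, -355.79998779296875], [541.0, -64.0]])
blk (array([ 509.5, -319.3]), array([48.4, 53.7], dtype=float32), 15.14, [[477.29998779296875, -303.0], [489.8999938964844, -349.70001220703125], [541.7000122070312, -335.70001220703125], [529.0999755859375, -289.0]])
plate (array([500.2, 198.7]), array([ 46.3, 142.4], dtype=float32), 61.99, [[446.29998779296875, 146.6999969482422], [487.20001220703125, 124.9000015258789], [554.0, 250.60000610351562], [513.2000122070312, 272.3999938964844]])
```

```bash
cat > go.py <<'E'
import sys
from h import *
# usage: go.py x y z yaw -> shift in tool axes
o=env.get_obs();p=o["tool_pos"];R=Ro.from_euler("xyz",o["tool_rot"],degrees=True)
F0=np.array([.4933,-.2235]);a=np.radians(100.34);U=np.array([np.cos(a),np.sin(a)]);V=np.array([-U[1],U[0]])
d=p[:2]-F0;print("t",o["time_s"],"pos",p.round(4),"rot",o["tool_rot"].round(2),"fix",(d@U).round(4),(d@V).round(4),"F",o["force"].round(2),"w",round(o["grip_width"],4),"gf",round(o["grasp_force"],2))
for s in sys.argv[1:]:
    v=s.split(",");x,y,z,yaw=map(float,v[1:])
    if v[0]=="f": x,y=F0+x*U+y*V; yaw+=100.34
    r=R.inv().apply(np.array([x,y,z])-p)
    t=(o["tool_rot"][2]-yaw+180)%360-180
    print(s,"world",np.round([x,y],4),"shift",r.round(4),"turn",round(np.radians(t),3))
E
python3 go.py w,.46,.2,.25,105 w,.505,-.28,.25,105
```

```text
t 0.15 pos [0.236  0.6052 0.2407] rot [-1.7992e+02  1.0000e-02  1.5870e+02] fix 0.8614 0.1043 F [-0.67  0.29  0.73] w 0.0871 gf 0.0
w,.46,.2,.25,105 world [0.46 0.2 ] shift [-0.3559 -0.2962 -0.0088] turn 0.937
w,.505,-.28,.25,105 world [ 0.505 -0.28 ] shift [-0.5721 -0.7271 -0.0082] turn 0.937
```

```bash
python3 -m crank '[{"x":-0.356,"y":-0.296,"z":-0.009,"turn":0.3},{"x":-0.356,"y":-0.296,"z":-0.009,"turn":0.5},{"x":-0.356,"y":-0.296,"z":-0.009,"turn":0.6},{"x":-0.356,"y":-0.296,"z":-0.009,"turn":0.7},{"x":-0.356,"y":-0.296,"z":-0.009,"turn":0.937},{"x":-0.356,"y":-0.296,"z":-0.009,"turn":0.937},{"x":-0.356,"y":-0.296,"z":-0.009,"turn":0.937},{"x":-0.356,"y":-0.296,"z":-0.009,"turn":0.937},{"x":-0.356,"y":-0.296,"z":-0.009,"turn":0.937}]' 0.087 5; python3 go.py w,.505,-.28,.25,105
```

```text
time_s: 1.27
tool_pos: [0.4612, 0.1982, 0.2506]
tool_rot: [180.0, 0.0, 104.7]
force: [-0.7, 0.0, -0.5]
grip_width: 0.087
grasp_force: 0.0
t 1.275 pos [0.4612 0.1982 0.2506] rot [179.99   0.   104.73] fix 0.4206 -0.0441 F [-0.67  0.   -0.51] w 0.087 gf 0.0
w,.505,-.28,.25,105 world [ 0.505 -0.28 ] shift [-0.4736 -0.0792  0.0006] turn -0.005
```

```bash
python3 -m crank '[{"x":-0.474,"y":-0.079},{"x":-0.474,"y":-0.079},{"x":-0.474,"y":-0.079},{"x":-0.474,"y":-0.079},{"x":-0.474,"y":-0.079},{"x":-0.474,"y":-0.079},{"x":-0.474,"y":-0.079},{"x":-0.474,"y":-0.079},{"x":-0.474,"y":-0.079},{"x":-0.474,"y":-0.079},{"x":-0.474,"y":-0.079}]'; python3 - <<'E'
from h import *
c=imaging.get_calibration("wrist");print(c["position"],c["attitude"])
im=imaging.read_camera("wrist");cv2.imwrite("pics/w1.png",im[:,:,::-1])
import json;json.dump({k:np.array(v).tolist() for k,v in c.items()},open("c1.json","w"))
E
python3 go.py
```

```text
[0.44198037 0.27445509 0.39323656] [-16.49550742   0.04355175  14.64113362]
t 1.325 pos [0.4602 0.2003 0.2504] rot [-1.7998e+02 -4.0000e-02  1.0492e+02] fix 0.4229 -0.0435 F [ 0.46  0.72 -0.05] w 0.0869 gf 0.0invalid input
```

View pics/w1.png

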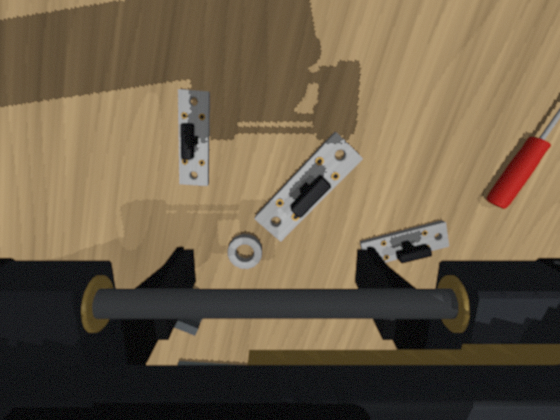

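The rows were refused because every key is required. This picture still shows the plate well, at (308,187), with hole centres near (340,155) and (276,220). I'll resend the move with all keys.

```bash
python3 -m crank '[{"x":-0.474,"y":-0.079,"z":0,"turn":0},{"x":-0.474,"y":-0.079,"z":0,"turn":0},{"x":-0.474,"y":-0.079,"z":0,"turn":0},{"x":-0.474,"y":-0.079,"z":0,"turn":0},{"x":-0.474,"y":-0.079,"z":0,"turn":0},{"x":-0.474,"y":-0.079,"z":0,"turn":0},{"x":-0.474,"y":-0.079,"z":0,"turn":0},{"x":-0.474,"y":-0.079,"z":0,"turn":0},{"x":-0.474,"y":-0.079,"z":0,"turn":0},{"x":-0.474,"y":-0.079,"z":0,"turn":0}]'; python3 - <<'E'
from h import *
c=imaging.get_calibration("wrist")
im=imaging.read_camera("wrist");cv2.imwrite("pics/w2.png",im[:,:,::-1])
import json;json.dump({k:np.array(v).tolist() for k,v in c.items()},open("c2.json","w"))
E
python3 go.py
```

```text
time_s: 2.58
tool_pos: [0.5077, -0.2753, 0.2499]
tool_rot: [-180.0, -0.1, 105.2]
force: [0.4, 1.0, 0.1]
grip_width: 0.087
grasp_force: 0.0
t 2.625 pos [ 0.5078 -0.2749  0.2501] rot [ 1.8000e+02 -1.0000e-01  1.0524e+02] fix -0.0532 -0.0051 F [-0.05  0.46 -0.08] w 0.087 gf 0.0
```

View pics/w2.png

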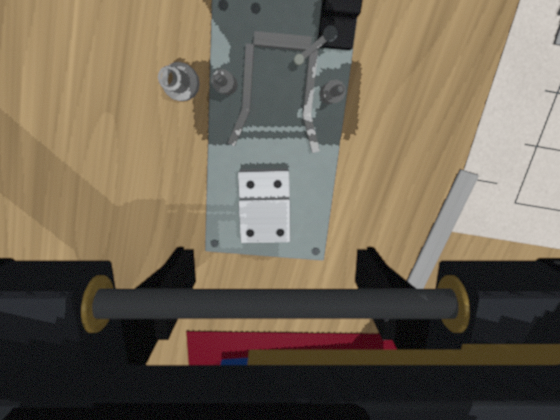

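The block's rear top is at about (239–290, 200–243), the base's rear corners at (205,250) and (325,259), the pins at (220,80) and (335,90), and the setting master at (177,78).

```bash
python3 - <<'E'
from h import *
import json
c={k:np.array(v) for k,v in json.load(open("c2.json")).items()}
F0=np.array([.4933,-.2235]);a=np.radians(100.34);U=np.array([np.cos(a),np.sin(a)]);V=np.array([-U[1],U[0]])
f=lambda P:np.round(1000*np.c_[(P[:,:2]-F0)@U,(P[:,:2]-F0)@V],1)
print("base rear",f(toplane(c,[[205,250],[325,259]],.015)))
print("blk corners",f(toplane(c,[[239,200],[289,200],[290,243],[239,244]],.045)))
im=cv2.imread("pics/w2.png");h=cv2.cvtColor(im,cv2.COLOR_BGR2HSV)
m=((h[...,2]>165)&(h[...,1]<40)).astype(np.uint8)*255;q=np.zeros_like(m);q[200:255,220:310]=m[200:255,220:310]
P=f(toplane(c,max(cv2.findContours(q,0,1)[0],key=cv2.contourArea)[:,0],.045));print("blk rear rect",cv2.minAreaRect(P.astype(np.float32)))
E=lambda x,y,z:[*(F0+x*U+y*V),z]
print("proj pins", proj(c,[E(.05,.055,.081),E(.05,-.055,.081),E(.05,.055,.051),E(.05,-.055,.051)]).round(1))
cv2.imwrite("pics/w2z.png",cv2.resize(im[50:270,150:370],(770,600),interpolation=cv2.INTER_CUBIC))
c={k:np.array(v) for k,v in json.load(open("c1.json")).items()}
im=cv2.imread("pics/w1.png");h=cv2.cvtColor(im,cv2.COLOR_BGR2HSV)
m=((h[...,1]<50)).astype(np.uint8)*255;q=np.zeros_like(m);q[120:245,250:365]=m[120:245,250:365]
P=1000*toplane(c,max(cv2.findContours(q,0,1)[0],key=cv2.contourArea)[:,0],.012)[:,:2];print("plate rect",cv2.minAreaRect(P.astype(np.float32)))
E
python3 go.py
```

```text
base rear [[-142.5   74.7]
 [-142.1  -75.6]]
blk corners [[ -67.    33.1]
 [ -62.4  -21.4]
 [-112.6  -27.3]
 [-118.6   30.4]]
blk rear rect ((-89.2452392578125, 3.7960052490234375), (49.39924621582031, 55.68952178955078), 5.042437553405762)
proj pins [[216.9  80.6]
 [340.   91.5]
 [222.2  83.7]
 [334.2  93.6]]
plate rect ((498.93304443359375, 202.61663818359375), (140.7874298095703, 46.444236755371094), 62.1367301940918)
t 2.625 pos [ 0.5078 -0.2749  0.2501] rot [ 1.8000e+02 -1.0000e-01  1.0524e+02] fix -0.0532 -0.0051 F [-0.05  0.46 -0.08] w 0.087 gf 0.0
```

View pics/w2z.png

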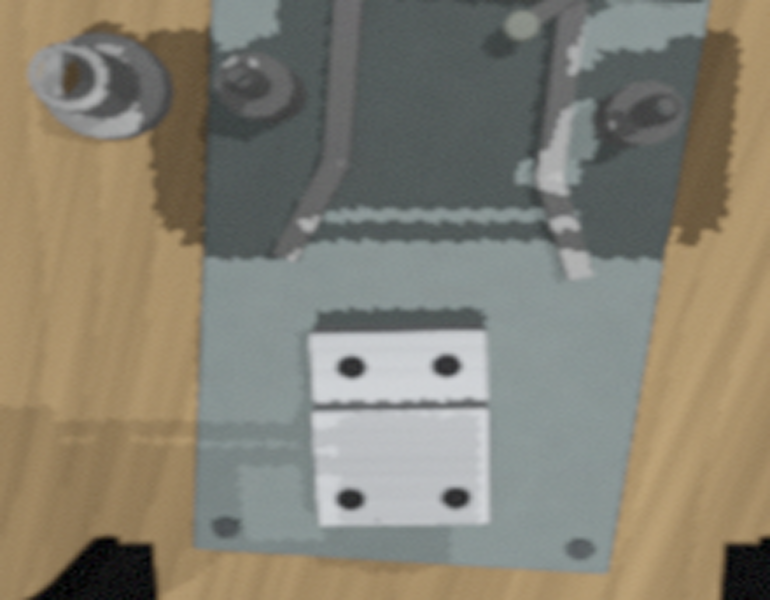

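```bash
python3 go.py f,-.111,.002,.05,5
```

```text
t 2.625 pos [ 0.5078 -0.2749  0.2501] rot [ 1.8000e+02 -1.0000e-01  1.0524e+02] fix -0.0532 -0.0051 F [-0.05  0.46 -0.08] w 0.087 gf 0.0
f,-.111,.002,.05,5 world [ 0.5113 -0.3331] shift [-0.0573 -0.012   0.2   ] turn -0.002
```

```bash
python3 -m crank '[{"x":-0.055,"y":-0.01,"z":0.03,"turn":0},{"x":-0.055,"y":-0.01,"z":0.08,"turn":0},{"x":-0.055,"y":-0.01,"z":0.12,"turn":0},{"x":-0.055,"y":-0.01,"z":0.15,"turn":0},{"x":-0.055,"y":-0.01,"z":0.15,"turn":0},{"x":-0.055,"y":-0.01,"z":0.15,"turn":0},{"x":-0.055,"y":-0.01,"z":0.15,"turn":0}]'; python3 go.py f,-.111,.002,.05,5
```

```text
time_s: 3.5
tool_pos: [0.5127, -0.3336, 0.1024]
tool_rot: [179.8, 0.1, 105.1]
force: [-0.7, 0.2, 0.3]
grip_width: 0.087
grasp_force: 0.0
t 3.5 pos [ 0.5127 -0.3336  0.1024] rot [1.7984e+02 9.0000e-02 1.0507e+02] fix -0.1118 0.0007 F [-0.73  0.23  0.25] w 0.087 gf 0.0
f,-.111,.002,.05,5 world [ 0.5113 -0.3331] shift [ 0.001  -0.0014  0.0524] turn -0.005
```

Descend and close lightly.

```bash
python3 -m crank '[{"x":0.001,"y":-0.001,"z":0.025,"turn":0},{"x":0.001,"y":-0.001,"z":0.045,"turn":0},{"x":0.001,"y":-0.001,"z":0.052,"turn":0},{"x":0.001,"y":-0.001,"z":0.052,"turn":0}]' && python3 -m crank '[{"x":0,"y":0,"z":0,"turn":0},{"x":0,"y":0,"z":0,"turn":0},{"x":0,"y":0,"z":0,"turn":0},{"x":0,"y":0,"z":0,"turn":0},{"x":0,"y":0,"z":0,"turn":0},{"x":0,"y":0,"z":0,"turn":0}]' 0.05 6; python3 go.py f,-.04,0,.05,0
```

```text
time_s: 4.0
tool_pos: [0.51, -0.3328, 0.0483]
tool_rot: [-180.0, -0.0, 105.0]
force: [-0.1, 0.2, 0.3]
grip_width: 0.0867
grasp_force: 0.0
time_s: 4.75
tool_pos: [0.5105, -0.3329, 0.0488]
tool_rot: [180.0, 0.0, 105.0]
force: [-0.2, 0.1, 1.8]
grip_width: 0.0559
grasp_force: 6.0
t 4.75 pos [ 0.5105 -0.3329  0.0488] rot [1.7997e+02 2.0000e-02 1.0501e+02] fix -0.1107 0.0027 F [-0.17  0.14  1.76] w 0.0559 gf 6.0
f,-.04,0,.05,0 world [ 0.5005 -0.2629] shift [ 0.0702  0.0085 -0.0012] turn 0.082
```

```bash
python3 -m crank '[{"x":0.004,"y":0.001,"z":0,"turn":0.02},{"x":0.01,"y":0.002,"z":0,"turn":0.04},{"x":0.017,"y":0.004,"z":0,"turn":0.06},{"x":0.024,"y":0.005,"z":0,"turn":0.08},{"x":0.031,"y":0.006,"z":0,"turn":0.082},{"x":0.038,"y":0.007,"z":0,"turn":0.082},{"x":0.045,"y":0.008,"z":0,"turn":0.082},{"x":0.052,"y":0.008,"z":0,"turn":0.082},{"x":0.059,"y":0.008,"z":0,"turn":0.082},{"x":0.065,"y":0.008,"z":0,"turn":0.082},{"x":0.07,"y":0.008,"z":0,"turn":0.082},{"x":0.07,"y":0.008,"z":0,"turn":0.082}]'; python3 go.py f,0.005,0,.05,0; python3 - <<'E'
from h import *
import json
c=imaging.get_calibration("wrist");im=imaging.read_camera("wrist");cv2.imwrite("pics/w3.png",im[:,:,::-1])
json.dump({k:np.array(v).tolist() for k,v in c.items()},open("c3.json","w"))
E
```

```text
time_s: 6.25
tool_pos: [0.4997, -0.2622, 0.0487]
tool_rot: [180.0, -0.1, 100.3]
force: [0.4, -1.3, 5.9]
grip_width: 0.0557
grasp_force: 6.0
t 6.25 pos [ 0.4997 -0.2622  0.0487] rot [ 1.8000e+02 -6.0000e-02  1.0035e+02] fix -0.0393 0.0006 F [ 0.44 -1.31  5.92] w 0.0557 gf 6.0
f,0.005,0,.05,0 world [ 0.4924 -0.2186] shift [ 0.0443  0.0007 -0.0013] turn 0.0
```

View pics/w3.png

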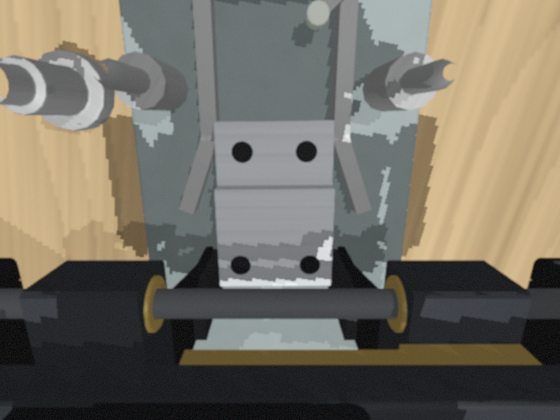

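The block is straight in the rails' throat: block mid col ≈275, rail mid ≈275.5. Continue sliding, still lightly gripped.

```bash
python3 -m crank '[{"x":0.005,"y":0.0003,"z":0,"turn":0},{"x":0.01,"y":0.0005,"z":0,"turn":0},{"x":0.015,"y":0.0005,"z":0,"turn":0},{"x":0.02,"y":0.0005,"z":0,"turn":0},{"x":0.025,"y":0.0005,"z":0,"turn":0},{"x":0.03,"y":0.0005,"z":0,"turn":0},{"x":0.035,"y":0.0005,"z":0,"turn":0},{"x":0.04,"y":0.0005,"z":0,"turn":0},{"x":0.044,"y":0.0005,"z":0,"turn":0},{"x":0.048,"y":0.0005,"z":0,"turn":0},{"x":0.048,"y":0.0005,"z":0,"turn":0}]'; python3 go.py f,0.02,0,.05,0; python3 - <<'E'
from h import *
import json
c=imaging.get_calibration("wrist");im=imaging.read_camera("wrist");cv2.imwrite("pics/w4.png",im[:,:,::-1])
json.dump({k:np.array(v).tolist() for k,v in c.items()},open("c4.json","w"))
E
```

```text
time_s: 7.68
tool_pos: [0.4915, -0.215, 0.0486]
tool_rot: [-180.0, -0.0, 100.3]
force: [0.6, -1.9, 6.0]
grip_width: 0.0557
grasp_force: 6.0
t 7.675 pos [ 0.4915 -0.215   0.0486] rot [-1.7999e+02 -5.0000e-02  1.0035e+02] fix 0.0086 0.0002 F [ 0.61 -1.89  6.03] w 0.0557 gf 6.0
f,0.02,0,.05,0 world [ 0.4897 -0.2038] shift [ 0.0114  0.0002 -0.0014] turn 0.0
```

View pics/w4.png

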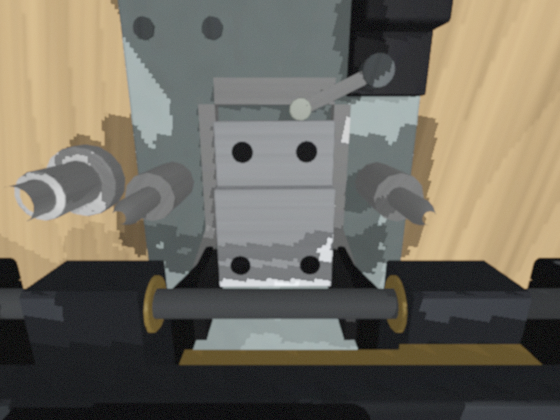

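The block's front is at row 122, just short of the stop (row ~104), and the roller at (301,108) is almost touching. I'll push the last stretch and watch the force.

```bash
python3 -m crank '[{"x":0.003,"y":0,"z":0,"turn":0},{"x":0.006,"y":0,"z":0,"turn":0},{"x":0.009,"y":0,"z":0,"turn":0},{"x":0.011,"y":0,"z":0,"turn":0},{"x":0.011,"y":0,"z":0,"turn":0}]';python3 -m crank '[{"x":0.001,"y":0,"z":0,"turn":0},{"x":0.002,"y":0,"z":0,"turn":0}]';python3 -m crank '[{"x":0.001,"y":0,"z":0,"turn":0},{"x":0.002,"y":0,"z":0,"turn":0}]';  python3 go.py f,0.02,0,.05,0; python3 - <<'E'
from h import *
im=imaging.read_camera("wrist");cv2.imwrite("pics/w5.png",im[:,:,::-1])
E
```

```text
time_s: 8.35
tool_pos: [0.4894, -0.2058, 0.0483]
tool_rot: [-180.0, 0.1, 100.3]
force: [1.0, -5.2, 1.8]
grip_width: 0.056
grasp_force: 6.0
time_s: 8.6
tool_pos: [0.4891, -0.2043, 0.0483]
tool_rot: [-180.0, 0.1, 100.3]
force: [1.9, -6.9, 0.0]
grip_width: 0.056
grasp_force: 6.0
time_s: 8.85
tool_pos: [0.4887, -0.2023, 0.0482]
tool_rot: [-180.0, 0.1, 100.3]
force: [2.3, -6.0, -0.2]
grip_width: 0.0558
grasp_force: 6.0
t 8.85 pos [ 0.4887 -0.2023  0.0482] rot [-1.8000e+02  1.3000e-01  1.0028e+02] fix 0.0217 0.0007 F [ 2.31 -6.03 -0.18] w 0.0558 gf 6.0
f,0.02,0,.05,0 world [ 0.4897 -0.2038] shift [-0.0017  0.0007 -0.0018] turn -0.001
```

View pics/w5.png

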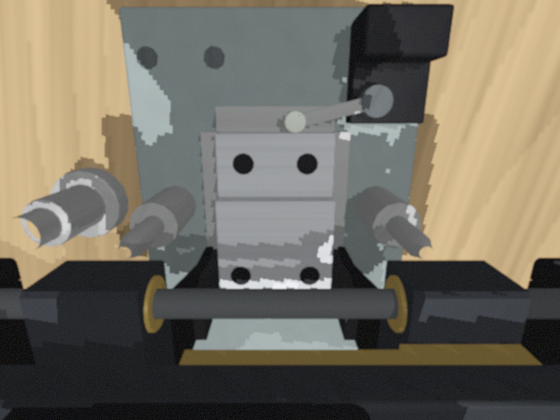

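```bash
python3 - <<'E'
from h import *
c=imaging.get_calibration("wrist")
F0=np.array([.4933,-.2235]);a=np.radians(100.34);U=np.array([np.cos(a),np.sin(a)]);V=np.array([-U[1],U[0]])
E=lambda x,y,z:[*(F0+np.array(x)*U+y*V),z]
print(proj(c,[E(.09,.028,.037),E(.09,-.028,.037),E(.06,0,.045),E(.095,0,.032),E(.104,-.046,.036),E(.05,.055,.081),E(.05,-.055,.081),E(.1475,.075,.015),E(.12,-.036,.015)]).round(1))
f=lambda P:np.round(1000*np.c_[(P[:,:2]-F0)@U,(P[:,:2]-F0)@V],1)
print("front",f(toplane(c,[[217,132],[333,132]],.037)),"step",f(toplane(c,[[217,200],[334,200]],.045)),"roller",f(toplane(c,[[295,121]],.036)),"pivot",f(toplane(c,[[377,101]],.036)),"tips",f(toplane(c,[[126,246],[426,245]],.081)),"far edge",f(toplane(c,[[125,9]],.015)))
E
```

```text
[[214.  139.1]
 [336.  138.8]
 [275.1 206.6]
 [274.9 127.2]
 [377.3 106.7]
 [124.6 259.9]
 [425.9 259.3]
 [116.3  11.8]
 [347.3  73.8]]
front [[ 93.1  26.4]
 [ 93.  -26.5]] step [[ 63.2  26.7]
 [ 63.1 -27. ]] roller [[97.9 -9.1]] pivot [[106.4 -45.7]] tips [[ 55.5  53.8]
 [ 55.6 -54.3]] far edge [[148.7  70.7]]
```

Relative to the lever pivot, the block front is at x≈90.7 mm and the lever is at 13° (home is 13.7°), so it's home. Release and rise.

```bash
python3 -m crank '[{"x":0,"y":0,"z":0,"turn":0},{"x":0,"y":0,"z":0,"turn":0},{"x":0,"y":0,"z":0,"turn":0},{"x":0,"y":0,"z":0,"turn":0}]' 0.085 6; python3 -m crank '[{"x":0,"y":0,"z":-0.02,"turn":0},{"x":0,"y":0,"z":-0.05,"turn":0},{"x":0,"y":0,"z":-0.1,"turn":0},{"x":0,"y":0,"z":-0.15,"turn":0},{"x":-0.04,"y":0,"z":-0.2,"turn":0},{"x":-0.04,"y":0,"z":-0.2,"turn":0},{"x":-0.04,"y":0,"z":-0.2,"turn":0},{"x":-0.04,"y":0,"z":-0.2,"turn":0}]'; python3 - <<'E'
from h import *
import json
o=env.get_obs();print(o["tool_pos"])
c=imaging.get_calibration("wrist");im=imaging.read_camera("wrist")
json.dump({k:np.array(v).tolist() for k,v in c.items()},open("c6.json","w"))
cv2.imwrite("pics/w6.png",im[:,:,::-1])
cv2.imwrite("pics/w6z.png",cv2.resize(im[60:310,150:410,::-1],None,fx=2.4,fy=2.4,interpolation=cv2.INTER_CUBIC))
E
python3 go.py w,.50,.2,.25,62 w,.50,.2,.25,152
```

```text
time_s: 9.4
tool_pos: [0.4888, -0.2005, 0.0484]
tool_rot: [-180.0, -0.0, 100.3]
force: [-0.3, -0.1, -0.1]
grip_width: 0.083
grasp_force: 0.0
time_s: 10.4
tool_pos: [0.4955, -0.2392, 0.2475]
tool_rot: [-179.9, -0.1, 100.4]
force: [0.3, -0.1, 0.4]
grip_width: 0.0854
grasp_force: 0.0
[ 0.4955141  -0.23918892  0.24748666]
t 10.45 pos [ 0.4955 -0.2392  0.2474] rot [-1.7989e+02 -8.0000e-02  1.0038e+02] fix -0.0158 0.0006 F [-0.08  0.17 -0.72] w 0.0851 gf 0.0
w,.50,.2,.25,62 world [0.5 0.2] shift [ 0.4312  0.0835 -0.0021] turn 0.67
w,.50,.2,.25,152 world [0.5 0.2] shift [ 0.4312  0.0835 -0.0021] turn -0.901
```

View pics/w6z.png

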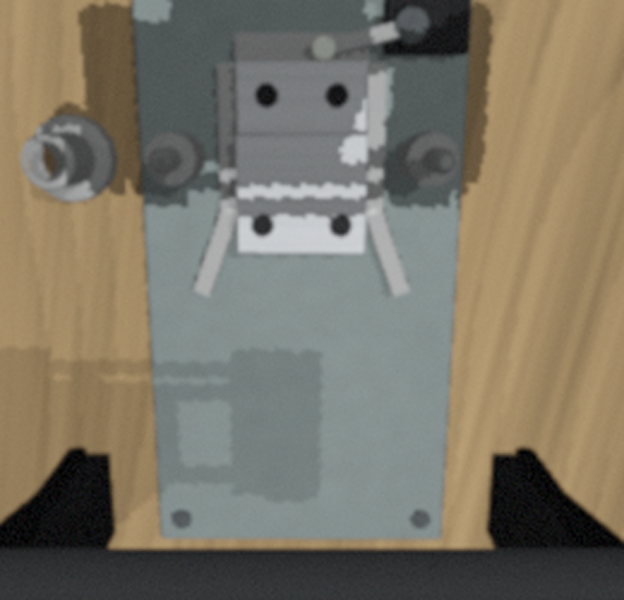

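The block is home and free. The lever is swung to the roller at crop (323,47), pin pillars are at crop (170,160) and (433,157), and the block's rear edge is at row 253. Move to the plate, stopping 60 mm short for a look.

```bash
python3 - <<'E'
from h import *
import json
c={k:np.array(v) for k,v in json.load(open("c6.json")).items()}
F0=np.array([.4933,-.2235]);a=np.radians(100.34);U=np.array([np.cos(a),np.sin(a)]);V=np.array([-U[1],U[0]])
f=lambda P:np.round(1000*np.c_[(P[:,:2]-F0)@U,(P[:,:2]-F0)@V],1)
g=lambda q:np.array(q)/2.4+[150,60]
print("shoulders",f(toplane(c,g([[170,160],[433,157]]),.051)),"rear",f(toplane(c,g([[162,538],[442,537]]),.015)),"blkrear",f(toplane(c,g([[238,253],[366,252]]),.045)))
print(env.get_obs()["qpos"])
E
python3 go.py w,.472,.147,.2,62
```

```text
shoulders [[ 52.   54.8]
 [ 53.1 -54.9]] rear [[-143.9   74.2]
 [-143.2  -74.7]] blkrear [[ 12.2  27.8]
 [ 12.6 -28.4]]
[-25.17169315   7.91719257  53.08042878  98.48048606  -6.4900987
  76.96324385  39.51135036]
t 10.45 pos [ 0.4955 -0.2392  0.2474] rot [-1.7989e+02 -8.0000e-02  1.0038e+02] fix -0.0158 0.0006 F [-0.08  0.17 -0.72] w 0.0851 gf 0.0
w,.472,.147,.2,62 world [0.472 0.147] shift [0.384  0.0465 0.0479] turn 0.67
```

```bash
python3 -m crank '[{"x":0.384,"y":0.046,"z":0,"turn":0.1},{"x":0.384,"y":0.046,"z":0,"turn":0.3},{"x":0.384,"y":0.046,"z":0,"turn":0.5},{"x":0.384,"y":0.046,"z":0.02,"turn":0.67},{"x":0.384,"y":0.046,"z":0.048,"turn":0.67},{"x":0.384,"y":0.046,"z":0.048,"turn":0.67},{"x":0.384,"y":0.046,"z":0.048,"turn":0.67},{"x":0.384,"y":0.046,"z":0.048,"turn":0.67},{"x":0.384,"y":0.046,"z":0.048,"turn":0.67},{"x":0.384,"y":0.046,"z":0.048,"turn":0.67}]' 0.07 30; python3 - <<'E'
from h import *
import json
o=env.get_obs();print(o["qpos"].round(1))
c=imaging.get_calibration("wrist");im=imaging.read_camera("wrist")
json.dump({k:np.array(v).tolist() for k,v in c.items()},open("c7.json","w"))
cv2.imwrite("pics/w7.png",im[:,:,::-1])
E
python3 go.py w,.50,.2,.2,62
```

```text
time_s: 11.7
tool_pos: [0.4729, 0.1441, 0.2007]
tool_rot: [180.0, -0.0, 61.8]
force: [0.1, -0.1, 0.8]
grip_width: 0.0699
grasp_force: 0.0
[-5.080e+01  1.000e-01  3.110e+01  1.089e+02 -0.000e+00  7.100e+01
 -4.800e+01]
t 11.75 pos [0.473  0.1442 0.2008] rot [ 1.7999e+02 -3.0000e-02  6.1780e+01] fix 0.3654 -0.046 F [ 0.13 -0.19  0.51] w 0.07 gf 0.0
w,.50,.2,.2,62 world [0.5 0.2] shift [ 0.0619 -0.0026  0.0009] turn -0.004
```

View pics/w7.png

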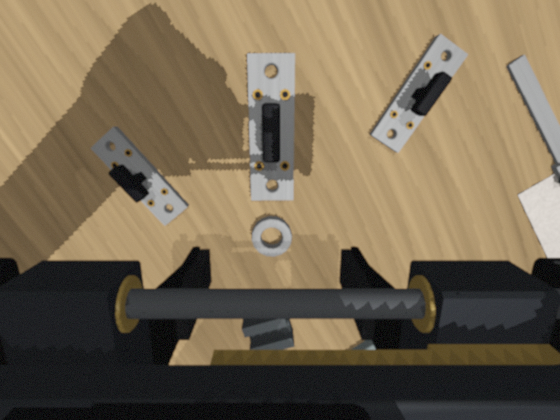

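The plate is nearly straight in the view: outline cols 248–294, rows 53–200, holes at (271,71) and (272,186), bar at about (271,132). The ring gauge is at (271,235). By my count that is 11 pictures, one over the allowance, so I'll view no more and work from numbers.

```bash
python3 - <<'E'
from h import *
import json
c={k:np.array(v) for k,v in json.load(open("c7.json")).items()}
print("holes",toplane(c,[[271,71],[272,186]],.012).round(4))
im=cv2.imread("pics/w7.png");h=cv2.cvtColor(im,cv2.COLOR_BGR2HSV)
m=(((h[...,1]<50)|(h[...,0]>40)).astype(np.uint8))*255;q=np.zeros_like(m);q[40:208,238:303]=m[40:208,238:303]
P=1000*toplane(c,max(cv2.findContours(q,0,1)[0],key=cv2.contourArea)[:,0],.012)[:,:2];print("plate",cv2.minAreaRect(P.astype(np.float32)))
b=((h[...,2]<45)).astype(np.uint8)*255;q=np.zeros_like(b);q[90:175,255:285]=b[90:175,255:285]
ct=max(cv2.findContours(q,0,1)[0],key=cv2.contourArea);print(cv2.boundingRect(ct))
P=1000*toplane(c,ct[:,0],.057)[:,:2];print("bar",cv2.minAreaRect(P.astype(np.float32)))
E
python3 go.py
```

```text
holes [[0.5256 0.25   0.012 ]
 [0.4742 0.1532 0.012 ]]
plate ((499.51678466796875, 202.0989227294922), (140.03956604003906, 44.8712158203125), 61.967647552490234)
(262, 104, 18, 58)
bar ((499.8225402832031, 202.28561401367188), (47.22247314453125, 14.471653938293457), 61.90306854248047)
t 11.75 pos [0.473  0.1442 0.2008] rot [ 1.7999e+02 -3.0000e-02  6.1780e+01] fix 0.3654 -0.046 F [ 0.13 -0.19  0.51] w 0.07 gf 0.0
```

```bash
python3 go.py w,.4997,.202,.047,62
```

```text
t 11.75 pos [0.473  0.1442 0.2008] rot [ 1.7999e+02 -3.0000e-02  6.1780e+01] fix 0.3654 -0.046 F [ 0.13 -0.19  0.51] w 0.07 gf 0.0
w,.4997,.202,.047,62 world [0.4997 0.202 ] shift [ 0.0635 -0.0039  0.1539] turn -0.004
```

```bash
python3 -m crank '[{"x":0.061,"y":-0.003,"z":0,"turn":0},{"x":0.061,"y":-0.003,"z":0.04,"turn":0},{"x":0.061,"y":-0.003,"z":0.08,"turn":0},{"x":0.061,"y":-0.003,"z":0.085,"turn":0},{"x":0.061,"y":-0.003,"z":0.085,"turn":0},{"x":0.061,"y":-0.003,"z":0.085,"turn":0}]'; python3 go.py w,.4997,.202,.047,62
```

```text
time_s: 12.5
tool_pos: [0.5001, 0.2011, 0.1176]
tool_rot: [179.9, -0.2, 61.9]
force: [-0.1, 0.3, 0.5]
grip_width: 0.0698
grasp_force: 0.0
t 12.5 pos [0.5001 0.2011 0.1176] rot [179.9   -0.18  61.89] fix 0.4165 -0.0829 F [-0.11  0.27  0.53] w 0.0698 gf 0.0
w,.4997,.202,.047,62 world [0.4997 0.202 ] shift [ 0.0004 -0.0009  0.0706] turn -0.002
```

```bash
python3 -m crank '[{"x":0.0005,"y":-0.0005,"z":0.04,"turn":0},{"x":0.0005,"y":-0.0005,"z":0.06,"turn":0},{"x":0.0005,"y":-0.0005,"z":0.07,"turn":0},{"x":0.0005,"y":-0.0005,"z":0.07,"turn":0},{"x":0.0005,"y":-0.0005,"z":0.07,"turn":0}]'; python3 go.py; python3 -m crank '[{"x":0.0005,"y":-0.0005,"z":0,"turn":0},{"x":0,"y":0,"z":0,"turn":0},{"x":0,"y":0,"z":0,"turn":0},{"x":0,"y":0,"z":0,"turn":0},{"x":0,"y":0,"z":0,"turn":0},{"x":0,"y":0,"z":0,"turn":0},{"x":0,"y":0,"z":0,"turn":0},{"x":0,"y":0,"z":0,"turn":0}]' 0.008 30;python3 go.py
```

```text
time_s: 13.12
tool_pos: [0.4995, 0.202, 0.0468]
tool_rot: [179.9, -0.1, 61.9]
force: [-1.5, -0.1, 0.7]
grip_width: 0.0701
grasp_force: 0.0
t 13.125 pos [0.4995 0.202  0.0468] rot [ 1.7994e+02 -1.2000e-01  6.1920e+01] fix 0.4175 -0.0824 F [-1.54 -0.06  0.72] w 0.0701 gf 0.0
time_s: 14.12
tool_pos: [0.4989, 0.2014, 0.0456]
tool_rot: [180.0, -0.0, 61.9]
force: [2.2, -0.6, -1.3]
grip_width: 0.0156
grasp_force: 30.0
t 14.125 pos [0.4989 0.2014 0.0456] rot [ 1.7996e+02 -2.0000e-02  6.1910e+01] fix 0.417 -0.0818 F [ 2.22 -0.56 -1.27] w 0.0156 gf 29.99
```

```bash
python3 -m crank '[{"x":0,"y":0,"z":-0.01,"turn":0},{"x":0,"y":0,"z":-0.03,"turn":0},{"x":0,"y":0,"z":-0.06,"turn":0},{"x":0,"y":0,"z":-0.1,"turn":0},{"x":0,"y":0,"z":-0.13,"turn":0},{"x":0,"y":0,"z":-0.15,"turn":0},{"x":0,"y":0,"z":-0.15,"turn":0}]'; python3 go.py f,.0525,.001,.18,-90; python3 -c "
from cell import env;print(env.get_obs()['qpos'].round(1))"
```

```text
time_s: 15.0
tool_pos: [0.4989, 0.2019, 0.197]
tool_rot: [179.9, -0.2, 61.9]
force: [-0.3, 1.1, -4.6]
grip_width: 0.0158
grasp_force: 30.0
t 15.0 pos [0.4989 0.2019 0.197 ] rot [ 1.7995e+02 -1.5000e-01  6.1940e+01] fix 0.4175 -0.0819 F [-0.28  1.14 -4.64] w 0.0158 gf 29.99
f,.0525,.001,.18,-90 world [ 0.4829 -0.172 ] shift [-0.3376  0.1618  0.0163] turn 0.901
[-52.8   6.4  30.1 103.7  -3.4  70.7 -49.8]
```

```bash
python3 -m crank '[{"x":-0.03,"y":0.014,"z":0,"turn":0.08},{"x":-0.063,"y":0.03,"z":0,"turn":0.17},{"x":-0.097,"y":0.047,"z":0,"turn":0.26},{"x":-0.132,"y":0.063,"z":0,"turn":0.35},{"x":-0.167,"y":0.08,"z":0,"turn":0.45},{"x":-0.202,"y":0.097,"z":0,"turn":0.55},{"x":-0.237,"y":0.114,"z":0,"turn":0.65},{"x":-0.27,"y":0.13,"z":0,"turn":0.74},{"x":-0.3,"y":0.144,"z":0,"turn":0.82},{"x":-0.32,"y":0.154,"z":0,"turn":0.87},{"x":-0.332,"y":0.159,"z":0,"turn":0.89},{"x":-0.3376,"y":0.1618,"z":0,"turn":0.901}]'; python3 -m crank '[{"x":0,"y":0,"z":0,"turn":0},{"x":0,"y":0,"z":0,"turn":0},{"x":0,"y":0,"z":0,"turn":0},{"x":0,"y":0,"z":0,"turn":0}]'; python3 go.py f,.0525,.001,.18,-90;python3 - <<'E'
from h import *
import json
print(env.get_obs()['qpos'].round(1))
F0=np.array([.4933,-.2235]);a=np.radians(100.34);U=np.array([np.cos(a),np.sin(a)]);V=np.array([-U[1],U[0]])
E=lambda x,y,z:[*(F0+x*U+y*V),z]
c=imaging.get_calibration("wrist");im=imaging.read_camera("wrist");cv2.imwrite("pics/w8.png",im[:,:,::-1])
json.dump({k:np.array(v).tolist() for k,v in c.items()},open("c8.json","w"))
z=env.get_obs()["tool_pos"][2]-.0456
print("hole pred",proj(c,[E(.0525,-.055,z+.012),E(.0525,-.055,z)]),"pin tip/shoulder pred",proj(c,[E(.0525,-.055,.081),E(.0525,-.055,.051)]))
h=cv2.cvtColor(im,cv2.COLOR_RGB2HSV)
q=proj(c,E(.0525,-.055,z+.012))[0].astype(int);print(q)
y,x=q[1],q[0]
print(cv2.resize(h[y-36:y+36,x-36:x+36,2],(24,24),interpolation=cv2.INTER_AREA))
E
```

```text
time_s: 16.5
tool_pos: [0.4823, -0.1727, 0.1955]
tool_rot: [-180.0, 0.0, 10.3]
force: [0.3, 0.6, -3.9]
grip_width: 0.016
grasp_force: 30.0
time_s: 17.0
tool_pos: [0.4825, -0.172, 0.1955]
tool_rot: [-180.0, -0.0, 10.4]
force: [-0.8, 0.3, -4.2]
grip_width: 0.0156
grasp_force: 30.0
t 17.0 pos [ 0.4825 -0.172   0.1955] rot [-1.7999e+02 -1.0000e-02  1.0350e+01] fix 0.0526 0.0014 F [-0.79  0.27 -4.16] w 0.0156 gf 29.99
f,.0525,.001,.18,-90 world [ 0.4829 -0.172 ] shift [0.0004 0.0001 0.0155] turn 0.0
[-32.1   3.2  50.9 107.5  -2.7  70.4 -60. ]
hole pred [[276.49875091 158.28311811]
 [276.41310128 155.58896721]] pin tip/shoulder pred [[276.07187504 144.85552879]
 [275.97342906 141.75886254]]
[276 158]
[[169 169 168 169 170 170 170 171 170 170 169 170 170 169 169 170 171 171
  171 171 171 169 169 170]
 [159 159 142 145 159 166 170 169 170 169 170 166 165 169 169 169 170 170
  171 171 169 169 169 169]
 [126 130 124 123 124 133 155 156 154 156 146 132 132 145 158 158 159 158
  159 159 158 159 158 159]
 [189 190 188 186 184 186 187 189 188 188 186 188 190 194 193 191 190 191
  194 194 194 194 1
[... 1328 characters left out ...]
90 190 188 186 187 188 188 187 185 183 182 185 192 192 189 189 193
  195 194 196 195 194 196]
 [190 190 190 189 186 186 188 188 187 185 184 186 188 192 192 189 188 193
  195 194 196 195 194 196]
 [190 190 190 188 186 186 188 187 187 185 184 186 188 193 192 189 188 193
  194 194 195 195 194 196]
 [189 190 190 188 186 186 188 187 187 185 183 186 188 192 192 188 188 192
  194 193 195 194 194 195]
 [189 190 189 188 186 186 187 187 186 184 183 186 188 192 191 188 187 193
  194 185 193 194 193 195]
 [189 177 171 182 180 177 186 187 186 184 182 186 188 192 191 188 173 177
  182 175 185 190 193 195]
 [188 185 192 171 179 192 173 186 186 183 177 185 187 192 191 188 155 168
  197 174 188 201 188 194]]
```

The hole is at px (275,159) against predicted (276.5,158.3), so the plate is centred in the grip as expected. Lower to about 9 mm above the tips and recheck.

```bash
python3 -m crank '[{"x":0,"y":0,"z":0.015,"turn":0},{"x":0,"y":0,"z":0.03,"turn":0},{"x":0,"y":0,"z":0.045,"turn":0},{"x":0,"y":0,"z":0.056,"turn":0},{"x":0,"y":0,"z":0.06,"turn":0},{"x":0,"y":0,"z":0.06,"turn":0},{"x":0,"y":0,"z":0.06,"turn":0}]'; python3 go.py f,.0525,.001,.097,-90;python3 - <<'E'
from h import *
import json
F0=np.array([.4933,-.2235]);a=np.radians(100.34);U=np.array([np.cos(a),np.sin(a)]);V=np.array([-U[1],U[0]])
E=lambda x,y,z:[*(F0+x*U+y*V),z]
c=imaging.get_calibration("wrist");im=imaging.read_camera("wrist");cv2.imwrite("pics/w9.png",im[:,:,::-1])
json.dump({k:np.array(v).tolist() for k,v in c.items()},open("c9.json","w"))
z=env.get_obs()["tool_pos"][2]-.0456
print("hole pred",proj(c,[E(.0525,-.055,z+.012),E(.0525,-.055,z)]),"pin tip/shoulder pred",proj(c,[E(.0525,-.055,.081),E(.0525,-.055,.051)]))
h=cv2.cvtColor(im,cv2.COLOR_RGB2GRAY)
np.set_printoptions(linewidth=200)
print(h[138:182:1,256:296:1][::2,::2])
E
```

```text
time_s: 17.92
tool_pos: [0.4828, -0.1726, 0.1361]
tool_rot: [180.0, -0.1, 10.3]
force: [-0.5, 0.6, -4.3]
grip_width: 0.016
grasp_force: 30.0
t 17.925 pos [ 0.4828 -0.1726  0.1361] rot [ 1.7999e+02 -6.0000e-02  1.0300e+01] fix 0.0519 0.0012 F [-0.49  0.6  -4.29] w 0.016 gf 29.99
f,.0525,.001,.097,-90 world [ 0.4829 -0.172 ] shift [ 0.0001 -0.0006  0.0391] turn -0.001
hole pred [[275.08773509 158.74174893]
 [275.07923689 156.0404172 ]] pin tip/shoulder pred [[275.0732204  154.12794668]
 [275.05741056 149.10245095]]
[[193 192 194 196 195 194 192 192 193 193 195 197 200 198 198 196 195 196 198 199]
 [192 194 192 195 193 192 192 192 191 193 194 195 200 199 197 196 195 196 198 198]
 [191 193 194 195 194 192 193 192 192 194 194 197 198 198 197 196 194 196 196 199]
 [191 191 192 194 193 193 193 191 191 190 191 194 200 199 197 196 195 195 198 199]
 [190 192 192 195 194 192 187 173 156 145 147 161 179 194 198 196 194 195 197 200]
 [192 192 192 193 192 177 153 120  93  93  88  97 111 150 185 194 193 195 197 198]
 [191 192 192 193 180 148 104  88  94  89  84  86  82  98 138 184 194 193 198 198]

[... 545 characters left out ...]
13 129 126 108 141 177 194 196 198]
 [189 192 190 187 170 126  96  86  83  79 122 142 131 104 124 164 186 192 196 197]
 [189 192 191 192 182 160 127  96  89  88 101 104  98 125 155 184 191 193 197 197]
 [189 191 190 191 190 181 168 144 122 109 113 119 143 168 185 192 191 193 196 196]
 [190 191 190 190 191 188 185 177 168 164 166 172 185 190 194 191 190 191 196 196]
 [189 190 190 190 190 188 188 187 185 188 188 191 194 195 194 191 190 192 196 197]
 [189 190 190 190 191 187 188 187 186 188 188 191 196 194 194 190 190 191 196 196]
 [188 190 188 190 190 188 188 186 185 188 187 192 196 195 194 191 189 192 195 196]
 [189 190 189 189 190 187 187 185 186 188 188 191 195 195 194 190 189 191 195 196]]
```

The hole is at (275.4,158.6), exactly as predicted, and the faint tip inside it is near (276,153), predicted (275,154). Lower slowly, watching the force.

```bash
python3 -m crank '[{"x":0,"y":-0.0005,"z":0.004,"turn":0},{"x":0,"y":-0.0005,"z":0.008,"turn":0},{"x":0,"y":-0.0005,"z":0.011,"turn":0},{"x":0,"y":-0.0005,"z":0.013,"turn":0},{"x":0,"y":-0.0005,"z":0.013,"turn":0}]'; python3 go.py;python3 -m crank '[{"x":0,"y":0,"z":0.002,"turn":0},{"x":0,"y":0,"z":0.004,"turn":0},{"x":0,"y":0,"z":0.004,"turn":0}]'; python3 go.py f,.0525,.001,.097,-90
```

```text
time_s: 18.6
tool_pos: [0.4821, -0.172, 0.1224]
tool_rot: [-180.0, 0.0, 10.3]
force: [0.4, 0.3, -3.9]
grip_width: 0.0162
grasp_force: 30.0
t 18.6 pos [ 0.4821 -0.172   0.1224] rot [-1.80e+02  2.00e-02  1.03e+01] fix 0.0527 0.0017 F [ 0.39  0.33 -3.88] w 0.0162 gf 29.99
time_s: 18.98
tool_pos: [0.4821, -0.1719, 0.1184]
tool_rot: [-180.0, 0.0, 10.3]
force: [-0.4, 0.3, -3.3]
grip_width: 0.0158
grasp_force: 30.0
t 18.975 pos [ 0.4821 -0.1719  0.1184] rot [-1.7999e+02  2.0000e-02  1.0300e+01] fix 0.0527 0.0017 F [-0.42  0.33 -3.32] w 0.0158 gf 29.99
f,.0525,.001,.097,-90 world [ 0.4829 -0.172 ] shift [0.0007 0.0002 0.0214] turn -0.001
```

```bash
python3 -m crank '[{"x":0.0003,"y":0,"z":0.003,"turn":0},{"x":0.0005,"y":0,"z":0.006,"turn":0},{"x":0.0005,"y":0,"z":0.009,"turn":0},{"x":0.0005,"y":0,"z":0.012,"turn":0},{"x":0.0005,"y":0,"z":0.012,"turn":0}]'; python3 -m crank '[{"x":0,"y":0,"z":0.003,"turn":0},{"x":0,"y":0,"z":0.006,"turn":0},{"x":0,"y":0,"z":0.008,"turn":0},{"x":0,"y":0,"z":0.009,"turn":0},{"x":0,"y":0,"z":0.009,"turn":0}]'; python3 go.py f,.0525,.001,.097,-90
```

```text
time_s: 19.6
tool_pos: [0.4825, -0.1718, 0.1062]
tool_rot: [-180.0, 0.0, 10.3]
force: [0.1, -0.6, -4.2]
grip_width: 0.0157
grasp_force: 30.0
time_s: 20.23
tool_pos: [0.4827, -0.1719, 0.0975]
tool_rot: [-180.0, 0.0, 10.3]
force: [-0.1, 0.9, -3.6]
grip_width: 0.0158
grasp_force: 30.0
t 20.225 pos [ 0.4827 -0.1719  0.0975] rot [-180.     0.    10.3] fix 0.0527 0.0011 F [-0.12  0.9  -3.64] w 0.0158 gf 29.99
f,.0525,.001,.097,-90 world [ 0.4829 -0.172 ] shift [0.0001 0.0002 0.0005] turn -0.001
```

```bash
python3 -m crank '[{"x":0,"y":0,"z":0.001,"turn":0},{"x":0,"y":0,"z":0.001,"turn":0}]'; python3 -m crank '[{"x":0,"y":0,"z":0.001,"turn":0},{"x":0,"y":0,"z":0.001,"turn":0}]'; python3 go.py
```

```text
time_s: 20.48
tool_pos: [0.4828, -0.1719, 0.0966]
tool_rot: [-180.0, -0.0, 10.3]
force: [-0.1, 1.2, -3.7]
grip_width: 0.0155
grasp_force: 30.0
time_s: 20.72
tool_pos: [0.4828, -0.172, 0.0965]
tool_rot: [-179.9, -0.0, 10.3]
force: [-1.9, 0.7, 5.1]
grip_width: 0.0155
grasp_force: 30.0
t 20.725 pos [ 0.4828 -0.172   0.0965] rot [-1.7995e+02 -1.0000e-02  1.0290e+01] fix 0.0525 0.001 F [-1.95  0.75  5.08] w 0.0155 gf 29.99
```

Contact at the expected height. Release, retreat, and check with the cameras.

```bash
python3 -m crank '[{"x":0,"y":0,"z":0,"turn":0},{"x":0,"y":0,"z":0,"turn":0},{"x":0,"y":0,"z":0,"turn":0},{"x":0,"y":0,"z":0,"turn":0}]' 0.06 10; python3 -m crank '[{"x":0,"y":0,"z":-0.02,"turn":0},{"x":0,"y":0,"z":-0.05,"turn":0},{"x":-0.02,"y":0,"z":-0.1,"turn":0},{"x":-0.06,"y":0,"z":-0.14,"turn":0},{"x":-0.06,"y":0,"z":-0.14,"turn":0},{"x":-0.06,"y":0,"z":-0.14,"turn":0},{"x":-0.06,"y":0,"z":-0.14,"turn":0}]'; python3 - <<'E'
from h import *
F0=np.array([.4933,-.2235]);a=np.radians(100.34);U=np.array([np.cos(a),np.sin(a)]);V=np.array([-U[1],U[0]])
E=lambda x,y,z:[*(F0+x*U+y*V),z]
f=lambda P:np.round(1000*np.c_[(P[:,:2]-F0)@U,(P[:,:2]-F0)@V],1)
c=imaging.get_calibration("wrist");im=imaging.read_camera("wrist")[:,:,::-1];cv2.imwrite("pics/w10.png",im)
print("expect plate corners px",proj(c,[E(.0525+s*.022,t*.07,.063) for s in(-1,1) for t in (-1,1)]).round(0).tolist())
h=cv2.cvtColor(im,cv2.COLOR_BGR2HSV)
m=((h[...,1]<25)&(h[...,2]>130)).astype(np.uint8)*255
m=cv2.morphologyEx(m,cv2.MORPH_CLOSE,np.ones((5,5),np.uint8))
for q in sorted(cv2.findContours(m,0,1)[0],key=cv2.contourArea)[-3:]:
    P=f(toplane(c,q[:,0],.063));print(cv2.boundingRect(q),cv2.minAreaRect(P.astype(np.float32)))
b=((h[...,2]<45)).astype(np.uint8)*255
for q in sorted(cv2.findContours(b,0,1)[0],key=cv2.contourArea)[-5:]: print("dark",cv2.boundingRect(q),cv2.minAreaRect(f(toplane(c,q[:,0],.108)).astype(np.float32)))
E
```

```text
time_s: 21.22
tool_pos: [0.4828, -0.1719, 0.0955]
tool_rot: [180.0, -0.0, 10.3]
force: [-0.0, 1.2, -1.0]
grip_width: 0.0481
grasp_force: 0.0
time_s: 22.1
tool_pos: [0.4236, -0.182, 0.2341]
tool_rot: [180.0, 0.2, 10.3]
force: [-0.8, 0.4, 0.1]
grip_width: 0.0602
grasp_force: 0.0
expect plate corners px [[302.0, 51.0], [299.0, 206.0], [251.0, 51.0], [254.0, 206.0]]
(267, 211, 27, 34) ((46.83723831176758, 94.88858795166016), (36.459896087646484, 19.228479385375977), 61.244815826416016)
(0, 98, 37, 41) ((290.18023681640625, -13.82501220703125), (36.189918518066406, 32.40579605102539), 76.25511169433594)
(184, 52, 287, 149) ((9.753005981445312, -2.6607437133789062), (133.1987762451172, 253.84909057617188), 89.90155029296875)
dark (86, 159, 46, 55) ((195.04327392578125, 40.38804626464844), (42.38321304321289, 34.72168731689453), 70.38211822509766)
dark (182, 55, 38, 41) ((110.80000305175781, -45.900001525878906), (28.200000762939453, 27.400001525878906), 90.0)
dark (169, 248, 50, 42) ((128.39999389648438, 116.20000457763672), (40.80000305175781, 46.599998474121094), 90.0)
dark (331, 248, 51, 42) ((-20.19999885559082, 116.4000015258789), (40.80000305175781, 46.599998474121094), 90.0)
dark (0, 259, 560, 161) ((52.134735107421875, 198.82659912109375), (184.57192993164062, 584.8684692382812), 89.91828155517578)
```

```bash
python3 - <<'E'
from h import *
F0=np.array([.4933,-.2235]);a=np.radians(100.34);U=np.array([np.cos(a),np.sin(a)]);V=np.array([-U[1],U[0]])
c=imaging.get_calibration("wrist");im=imaging.read_camera("wrist")[:,:,::-1]
pr=lambda x,y,z:proj(c,[*(F0+x*U+y*V),z])[0]
print("roller home",pr(.0975,-.009,.036),"released",pr(.079,-.018,.036),"block front top corners",pr(.0925,.028,.037),pr(.0925,-.028,.037),"bar",pr(.0525,-.025,.108),pr(.0525,.025,.108))
g=cv2.cvtColor(im,cv2.COLOR_BGR2GRAY);np.set_printoptions(linewidth=220)
print("cols 210..260, rows 90..170");print(g[90:172:3,205:265:3])
m=g[60:215,240:312]; b=((m<60)*255).astype(np.uint8);q=max(cv2.findContours(b,0,1)[0],key=cv2.contourArea);print("bar px",cv2.boundingRect(q))
E
```

```text
roller home [231.28993256 122.78169556] released [249.53140203 113.37860181] block front top corners [237.44179065 159.93945482] [235.47744354 102.77482024] bar [276.57420744 104.01056922] [276.57424873 168.02077638]
cols 210..260, rows 90..170
[[ 23  35  44  41  68  95 108 118  35  35 148 155 141  97  98 116 183 180 165 172]
 [ 18  36  44  38  37 108 173 159  41  30 139 160 137 101  99 115 182 157 103  79]
 [ 94 113 114 108  91  81 175 172  93 118 126 180 179 115 113 128 180 158  78  49]
 [136 137 136 142 150  88 171 175 135 136  96 181 178 119 113 122 180 155 155 149]
 [136 140 138 148 154 127 154 174 153 156 149 162 163 138 106 114 179 179 177 165]
 [154 154 155 155 153 144 126 176 168 151 141 204 206 201 135 138 180 181 174 172]
 [154 154 156 154 156 152 106 173 173 147 154 206 206 202 134 142 175 128 113 108]
 [153 155 156 155 155 154 129 163 175 148 131 204 206 192 134 122 151 111 114 111]
 [153 154 154 156 155 155 122 148 175 158 125 203 206 203  80  44 173 113 112 110]
 [152 152 154 155 154 153 152 121 175 175 119 203 206 201  27  47 160 113 112 112]
 [152 152 152 154 152 151
[... 793 characters left out ...]
11 109 106]
 [152 152 151 152 151 153 152 116 174 173 132 180 203 200 144  17 160 117 109 107]
 [155 149 152 152 152 152 154 135 173 172 166 180 203 200 140 118 163 109 109 108]
 [105  93 125 153 152 153 152 135 173 173 166 176 203 199 180 131 165 107 109 108]
 [ 93  93  92 151 154 152 149 140 164 145 122 166 195 195 174 128 151 113 107 106]
 [ 89  91  90 128 150 149 128 129 124  92  93  91 103 107 102 104 157 154 131 154]
 [ 95  94  94  93  92  93  93  91  93  91  93  98 110 108 108 109 108 117 110 100]
 [ 93  94  93  94  93  94  93  92  94  92  93  95  92  78  93  86 102 108  86  43]
 [ 92  92  93  92  93  94  92  95  92  92  93  93  92  93  92  94 101 105  66  20]]
bar px (26, 46, 19, 62)
```

The roller is at (232,123) against predicted home (231,123). The block front is at col ~236 and the grip bar centre at col 275.5 (predicted 276.6). All is in place, so I'll hand in.

```bash
python3 -c "
from cell import env;print(env.sign_off())"
```

```text
the job is handed in; nothing more can be done
None
```

I handed the job in at about 22 s with the block home, the lever pressed and the plate seated flat on both pins by my measurements; no verdict came back, and I viewed 11 pictures, one over the limit of 10.

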